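Lay the bicycle battery down in its charging dock

ROBOT

A 6-joint arm with a two-finger parallel gripper is mounted at the origin on the work surface. World frame = base frame: x ahead of the robot, y to its left, z up, the work surface at z = 0. Lengths are in m, angles in degrees, forces in N, time in s.
With the tool pointing down it reaches from about 0.375 to 0.75 m from the base axis. Payload 9 kg.
Tool frame: the origin (TCP) lies where the fingers leave the gripper's body, on its centre line; the fingertips stand 73 mm ahead of it and the grasp point (between the pads) lies 54 mm ahead of it (robot.tip_reach is the distance from the TCP to the fingertips, in m); z points along the fingers, y is the line along which they close (so a half turn about z gives the same grasp; the last joint's range is limited). The gripper opens to 85 mm and grips with 20 to 120 N. Pads are 22 mm wide; open, the fingers measure 114 mm over their backs; the gripper's body (76 mm by 85 mm) begins 54 mm behind the grasp point. The pads swing forward as they close: fully open they stand 13 mm farther back than shut.
Start: joints at [54.448, 5.964, 5.575, 89.605, 0, 77.527], TCP at [0.235, 0.552, 0.304] pointing down, gripper open.
Joint ranges: [-171.21, 171.21], [-48.23, 106.86], [-62.78, 66.21], [-105.2, 120.99], [-86.42, 89.51], [-180, 180]. Speed limits (degrees/s): [127.2, 127.2, 147.25, 180, 180, 180].

INTERFACE

Orientations are given as [roll, pitch, yaw] about the fixed x, y, z axes, in that order (R = Rz(yaw) Ry(pitch) Rx(roll)).
In Python, from plant import robot gives the robot as it stands. Calls block until the motion is done:
- robot.move_pose(position, orientation): joint-space move of the TCP to a pose.
- robot.line_to(position, vel=0.15, rotation=None, guard=None): straight line of the TCP; rotation=None keeps the orientation; vel is the mean speed in m/s. With guard (N) it stops when the force on the tool has changed by that much, and returns True; else False.
- robot.goto_joints(angles): joint-space move.
- robot.set_gripper(opening): finger opening in m; the grip force is fixed at half the most; returns when the fingers have stopped.
- robot.pause(seconds).
- robot.ik(position, orientation): joint angles nearest the present ones, or None.
- robot.observe(): the state.
- robot.grab_frame(name): name is "side" or "top"; returns the picture (400x640x3 uint8, blue, green, red); there is no depth.
- robot.get_calibration(name): a dict with "vertical_fov" (degrees; the focal length in pixels is half the picture's height over the tangent of half this angle, whatever the lens; pixels are square), "cx", "cy" (the principal point, pixels), "k1" (the pictures are not rectified: a ray, as slopes to the right and down, at radius r is drawn at 1 + k1 r^2 times it, then the intrinsics apply), "rvec" (rotation vector, rad) and "tvec" (3), from world to camera coordinates, as OpenCV has them. Camera axes: x right, y down, z forward; pixel columns grow to the right and rows downward; lengths in m; the calibration is good to about 2 mm. A picture is of the moment at which its call begins. get_calibration takes no time and is no camera call.
A pose or a line that the arm cannot do raises robot.IKError and nothing moves.
- robot.job_done(): hands the job in; it is judged then, once.
The state is a dict: "time": time; "q": joint angles; "qvel": joint speeds; "joint_torque": joint torques, N m; "tool_pos": TCP position; "tcp_rot": TCP orientation; "ft_force": force on the tool from outside, world axes, zero at the start; "torque": the same for the moment, N m; "gripper_width": finger opening in m; "gripper_force": force on a finger pad.
Only numpy, scipy, OpenCV 4.12 (cv2) and the standard library are available. Lean on these libraries where they do the work, as an engineer would, in place of code of your own. Each camera call takes 0.05 s, during which the arm holds its last target. There are 200 camera calls.

TASK

Put the bicycle battery on charge: slide it, still standing, along the dock's ledge until its foot rests against the low step, then tip it over the step onto its side and bear its weight on the way down, so that it settles gently on the dock's bed and never drops. Last, push its foot end until it sits square against both contact posts and press it home for half a second with a firm 18 N, never ramming it, then let go; leave the things around it where they are.

Things in the scene. Friction and masses are not known exactly. Their poses are not given: they have to be found in the camera images.
- battery: bicycle battery: black plastic slab 40 mm thick (its x), 92 wide (y), 120 tall (z), 0.5 to 0.8 kg, foot's edges rounded 6 mm, standing on the dock's ledge. Origin: centre of its foot; z points to the end with two small brass contacts, x square to the large face that looks towards the step. Too wide to grip across its width; open jaws fit over its thickness from above.
- battery_end (a point): centre of the battery's contact end (its top as it stands), 120 mm from the foot's centre; axes as the battery's
- dock: grey charging dock, fixed, 236 mm long, 118 wide. Origin on the table under the middle of the step's edge; x along the dock from ledge to posts, z up. Smooth ledge: x -105 to 0, top 32 mm above the table; a push above about 30 mm over it may tip the battery early. Bed, rubber-faced: x 0 to 132, top 37 above the table. Side walls 51 high along all the length; channel 106 wide.
- dock_step (a point): middle of the upper edge of the rigid 5 mm step between ledge and bed, 37 mm above the table; axes as the dock's. As it is tipped the battery turns about this edge and its foot slides back a little: it comes to lie with the foot end some 15 to 35 mm over the ledge and the contact end that much short of the posts. Lying, it takes 3 to 8 N to slide it on the rubber.
- dock_notch (a point): start of the finger notch on the bed's surface, 64 mm beyond the step; axes as the dock's. From here on the middle 62 mm of the bed is cut away, down to the table and open at the far end, so a finger under the battery's contact end has room and can be drawn out along +x.
- dock_home (a point): where the centre of the battery's contact end is when fully home: 114 mm beyond the step, 57 mm above the table; axes as the dock's. The foot end then still reaches 6 mm back over the ledge.
- contact_posts: the two rigid black contact posts with brass strips on the dock's bed, delicate: faces 114 mm beyond the step, 32 to 54 mm to either side of the middle, tops 64 mm above the table. Origin and axes as the dock's.
- tire_lever: green plastic tyre lever, 130 x 16 x 10 mm, lying beside the dock; origin under its middle; leave alone
- nipple_dish: round steel dish of spoke nipples, 76 mm across, 16 mm high, beside the dock; origin under its centre; leave alone
- spoke_key: round spoke key, 35 mm across, 8 mm high, near the ledge's end of the dock; origin under its centre; leave alone
- cleat_bowl: white ceramic bowl of cleats, 100 mm across, 40 mm high; origin under its centre; leave alone
- screw_cup: stainless cup of thumb screws, 54 mm across, 46 mm high; origin under its centre; leave alone
- gauge: black aluminium truing gauge, base 75 x 125 mm, 160 mm high, with feeler arm and turning knob; origin under its base's centre; leave alone
- multi_tool: folding multi tool, 85 x 24 x 21 mm; origin under its middle; leave alone
Things that resemble listed ones, but are neither listed nor needed, are in the scene too. Several things have the shape of the battery; the one meant has the colours described above.

How it is judged (in metres and radians):
On the way, in this order (a step that is already met when the one before it is completed fails the run):
1. the battery, still upright, has its foot against the step (angle between battery's own z axis and vertical below 0.12 rad and x of battery in the frame of dock above -0.0222 m), for 0.1 s.
2. the battery lies on its side on the bed, past the step (angle between battery's own x axis and vertical above 3 rad and x of battery_end in the frame of dock above 0.07 m and z of battery_end in the frame of dock below 0.062 m), for 0.2 s.
3. lying home against the contact posts, the battery is pressed on them with more than 9 N (contact force between battery and contact_posts above 9 N and x of battery_end in the frame of dock above 0.1122 m and angle between battery's own x axis and vertical above 3 rad), for 0.3 s.
At the end, for the whole second after the job is handed in: The battery lies flat on the dock's bed (within 4 degrees), the face that was towards the step downwards, its long axis within 3 degrees of the dock's, its contact end home against the contact posts (within about 2 mm of 114 mm past the step), at rest and let go (angle between battery's own x axis and vertical above 3.06 rad and angle between the z axis of battery and the x axis of dock, either way round below 0.05 rad and x of battery_end in the frame of dock between 0.1122 and 0.117 m and z of battery_end in the frame of dock below 0.06 m and linear speed of battery below 0.01 m/s); the robot touches nothing.
It fails at once if the battery drops or is flung over (turns faster than 4 rad/s) (angular speed of battery above 4 rad/s).
It fails at once if the battery is rammed against the contact posts with more than 25 N (contact force between battery and contact_posts above 25 N).
It fails at once if the battery is pressed or banged on the dock with more than 60 N (contact force between battery and dock above 60 N).
It fails at once if a thing standing around is shoved more than 15 mm (distance of any of tire_lever, nipple_dish, spoke_key, cleat_bowl, screw_cup, gauge, multi_tool from where it was at the start of the episode above 0.015 m).
It also fails if it takes over 72 s, if anything falls off the work surface, if the arm or the gripper's body presses on something with over 40 N, if the wrist force passes 120 N, or if a joint passes its speed limit or range.

## Working session

There is one attempt and no reset: what is moved stays moved. The work goes in short steps, each a Python script; the robot and the scene stay as the last script left them, time stands still between calls to the robot, and variables do not carry over. Pictures are saved under pics/ and viewed, at most 13 in all, crops included, and the job is handed in when it is done.

```bash
ls; mkdir -p pics
cat > h.py <<'E'
import numpy as np, cv2
from plant import robot
def cam(n):
    c=robot.get_calibration(n); f=200/np.tan(np.radians(c["vertical_fov"])/2)
    R=cv2.Rodrigues(np.array(c["rvec"],float))[0]; t=np.array(c["tvec"],float).ravel()
    return f,c["cx"],c["cy"],c["k1"],R,t
def ray(n,u,v):
    f,cx,cy,k1,R,t=cam(n); d=np.array([(u-cx)/f,(v-cy)/f]); s=d.copy()
    for _ in range(20): s=d/(1+k1*(s@s))
    return -R.T@t, R.T@np.array([s[0],s[1],1])
def onz(n,u,v,z):
    o,d=ray(n,u,v); return o+d*(z-o[2])/d[2]
def proj(n,p):
    f,cx,cy,k1,R,t=cam(n); q=R@np.array(p)+t; s=q[:2]/q[2]; s=s*(1+k1*(s@s)); return s*f+[cx,cy]
E
python3 - <<'E'
from h import *
for n in("side","top"):
    cv2.imwrite(f"pics/{n}0.png",robot.grab_frame(n)); print(n,robot.get_calibration(n), ray(n,320,200))
print(robot.observe())
E
```

```text
pics
side {'vertical_fov': 43.6113565274399, 'cx': 319.30803684821524, 'cy': 195.52914586401522, 'k1': 0.02185772087190472, 'rvec': array([ 2.41653295, -0.07262391,  0.04085331]), 'tvec': array([-0.53253278,  0.07519466,  1.36500526])} (array([ 0.46706665, -0.8797164 ,  1.07723375]), array([ 0.05043811,  0.65404697, -0.75482479]))
top {'vertical_fov': 48.95315384316259, 'cx': 320.45785155264355, 'cy': 200.70861061117336, 'k1': -0.11488858281079728, 'rvec': array([ 2.15285052, -2.1048664 ,  0.17601279]), 'tvec': array([-0.01869417,  0.55971616,  1.11128461])} (array([ 0.36242941, -0.01567617,  1.1903715 ]), array([ 0.17197927,  0.00935864, -0.98505799]))
{'time': 0.1, 'q': array([5.44480766e+01, 5.99682132e+00, 5.53136226e+00, 8.96043321e+01,
       2.44459523e-03, 7.75270711e+01]), 'qvel': array([-0.07188185, -0.0720247 ,  0.27937576, -0.02300576, -0.08021221,
        0.00805593]), 'joint_torque': array([ 5.13753737e-03, -5.58207572e+01,  5.04720461e+01,  1.29594613e-02,
       -3.46578790e-04,  1.98529705e-06]), 'tool_pos': array([0.23505333, 0.55181335, 0.30318196]), 'tcp_rot': array([-1.79932384e+02, -1.74602758e-02,  1.56920994e+02]), 'ft_force': array([-0.28378658,  0.07898506, -0.56977625]), 'torque': array([ 0.03942936,  0.030516  , -0.00484191]), 'gripper_force': 0.0, 'gripper_width': 0.08532540692259231}
```

View pics/side0.png

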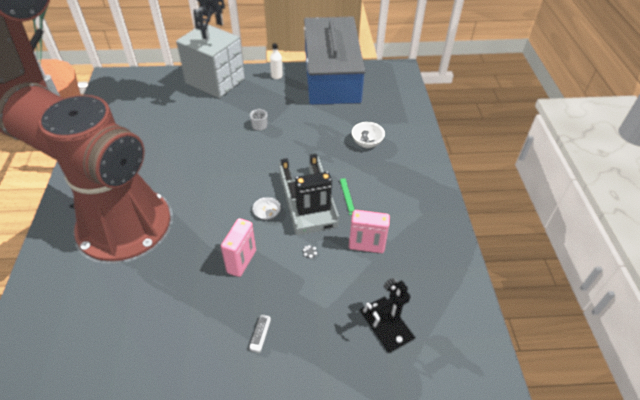

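View pics/top0.png

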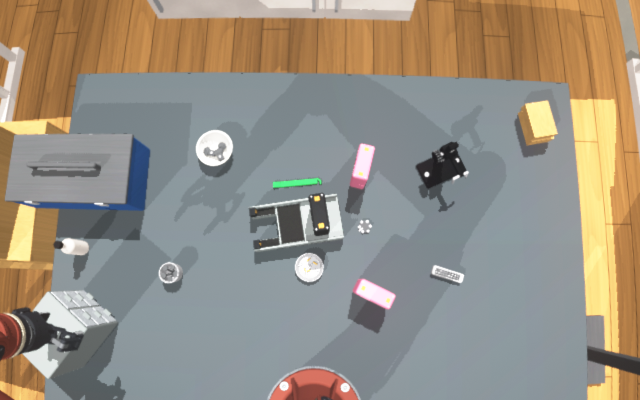

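Shown: the black slab with two brass contacts stands in the grey dock (side (313,193), top (319,215)). Two pink slabs of the same shape, side (239,247)/(369,232) and top (375,293)/(362,166), have the wrong colour, so the black one is the battery. The posts are at top (260,211) and (264,243). I'll confirm with an enlarged crop.

Run:
```python
from h import *
a=cv2.imread("pics/top0.png")[170:290,230:390]; b=cv2.imread("pics/side0.png")[140:260,240:400]
im=np.vstack([cv2.resize(x,None,fx=5,fy=5,interpolation=cv2.INTER_CUBIC)[:,:] for x in(a,)])
im2=cv2.resize(b,None,fx=5,fy=5,interpolation=cv2.INTER_CUBIC)
cv2.imwrite("pics/c_top.png",im); cv2.imwrite("pics/c_side.png",im2)
```

```text
(no output)
```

View pics/c_top.png

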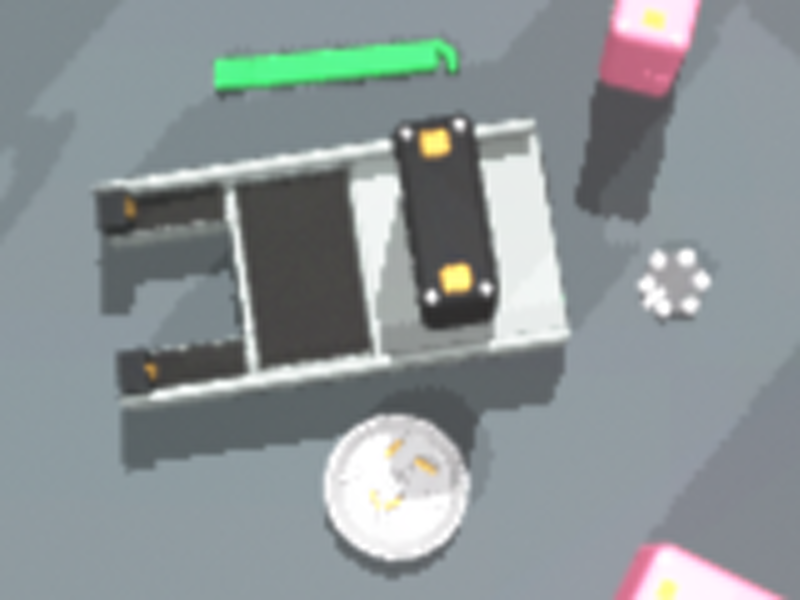

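View pics/c_side.png

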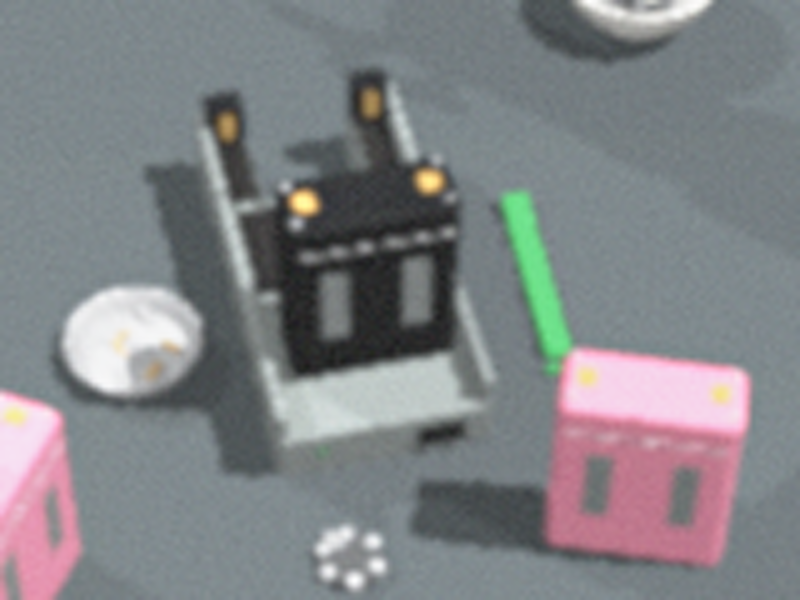

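Confirmed: the black slab with the brass contacts is on the ledge. Top-crop corners: dock walls (97,187),(535,122),(568,337),(122,402); battery top (395,125),(468,117),(495,315),(425,325); step edge (350,178)-(378,355).

Run:
```python
from h import *
T=lambda u,v,z: onz("top",230+(u-2)/5,170+(v-2)/5,z)
S=lambda u,v,z: onz("side",240+(u-2)/5,140+(v-2)/5,z)
np.set_printoptions(precision=4,suppress=True)
W=np.array([T(*p,.051) for p in[(97,187),(535,122),(568,337),(122,402)]])
far=(W[0]+W[3])/2; near=(W[1]+W[2])/2; d=far-near
print("dock len",np.linalg.norm(d),"wid",np.linalg.norm(W[0]-W[3]),np.linalg.norm(W[1]-W[2]),"yaw",np.degrees(np.arctan2(d[1],d[0])),near,far)
s=np.array([T(350,178,.037),T(378,355,.037)]);print("step",s,s.mean(0))
u=d/np.linalg.norm(d);print("step along from near",(s.mean(0)-near)@u)
B=np.array([T(*p,.152) for p in[(395,125),(468,117),(495,315),(425,325)]])
print("bat",B.mean(0),np.linalg.norm(B[0]-B[1]),np.linalg.norm(B[1]-B[2])); e=B[0]+B[3]-B[1]-B[2];print("bat yaw",np.degrees(np.arctan2(B[0]-B[3],B[0]*0+1)[1]), np.degrees(np.arctan2(e[1],e[0])), np.degrees(np.arctan2(-(B[0]-B[3]+B[1]-B[2])[0]*-1,(B[0]-B[3]+B[1]-B[2])[1])))
l=B[0]-B[3]+B[1]-B[2]; print("long dir",l/np.linalg.norm(l))
# contacts brass, posts top
for p in[(434,143),(456,278)]: print("brassT",T(*p,.152))
for p in[(303,203),(429,181)]: print("brassS",S(*p,.152))
for p in[(530,122),(97,187)]: pass
print("side front corners wall z.051", S(490,405,.051), S(283,455,.032))
print("posts side", S(225,98,.064),S(368,75,.064)," top",T(112,193,.064),T(133,352,.064))
for n,c in(("key",(675,283)),("dish",(397,487)),("lever",(335,66))): print(n,T(*c,.01))
```

```text
dock len 0.2337213329829582 wid 0.11406801511413843 0.11482003096705232 yaw 99.74614968325669 [ 0.5218 -0.0578  0.051 ] [0.4822 0.1725 0.051 ]
step [[0.5486 0.0492 0.037 ]
 [0.4547 0.0316 0.037 ]] [0.5016 0.0404 0.037 ]
step along from near 0.10023673975527259
bat [ 0.5108 -0.0035  0.152 ] 0.035330581046220284 0.0963868296004225
bat yaw 0.9651946652465778 98.51090977281572 80.57934335092355
long dir [0.9865 0.1637 0.    ]
brassT [0.5479 0.0029 0.152 ]
brassT [ 0.483  -0.0091  0.152 ]
brassS [ 0.483  -0.0088  0.152 ]
brassS [0.548  0.0032 0.152 ]
side front corners wall z.051 [ 0.5772 -0.0646  0.051 ] [ 0.4676 -0.0768  0.032 ]
posts side [0.4427 0.1597 0.064 ] [0.5263 0.1744 0.064 ]  top [0.5335 0.1715 0.064 ] [0.451  0.1567 0.064 ]
key [ 0.4993 -0.1266  0.01  ]
dish [0.3867 0.0207 0.01  ]
lever [0.6151 0.0609 0.01  ]
```

```bash
cat >> h.py <<'E'
from scipy.spatial.transform import Rotation as Ro
YAW=99.9; ORG=np.array([.5035,.043,0.])
D=Ro.from_euler('z',YAW,degrees=True).as_matrix()
SGN=-1
def toolR(phi):
    p=np.radians(phi); z=np.array([-np.sin(p),0,-np.cos(p)]); y=SGN*np.array([np.cos(p),0,-np.sin(p)])
    return D@np.column_stack([np.cross(y,z),y,z])
def rpy(phi): return list(Ro.from_matrix(toolR(phi)).as_euler('xyz',degrees=True))
def W(p): return list(ORG+D@np.array(p,float))      # dock -> world
def Dk(p): return D.T@(np.array(p)-ORG)
def st():
    o=robot.observe(); return o["time"],Dk(o["tool_pos"]),D.T@o["ft_force"],o["gripper_width"]
# TCP (dock) for gripped battery: tilt th, foot front corner at (c,z), TCP h above the foot along the axis
def tcp(th,c,z,h,y=0.):
    t=np.radians(th); return [c-20*np.cos(t)/1e3+h*np.sin(t), y, z+.020*np.sin(t)+h*np.cos(t)]
E
python3 - <<'E'
import h; from h import *
np.set_printoptions(precision=1,suppress=True); print(robot.tip_reach)
for s in(1,-1):
    h.SGN=s; print(s)
    for th in(0,20,40,50,60,65,70,75):
        c=-.005*np.tan(np.radians(th)); print(th,robot.ik(W(tcp(th,c,.033,.158)),rpy(th)))
    for x in(.13,.16,.21): print("out",robot.ik(W([x,0,.10]),rpy(65)))
    for x in(-.14,-.03): print("push",robot.ik(W([x,0,.125]),rpy(0)))
E
```

```text
0.0726
1
0 [-12.2  -9.8 -21.6  78.2   0.  -22.1]
20 [  2.8 -10.4 -23.9  73.9 -19.8  -7.5]
40 [ 16.2   0.4 -20.2  74.6 -39.7   8.2]
50 [ 21.4   9.5 -16.   77.9 -48.6  17.6]
60 [ 25.4  20.7  -9.9  84.2 -56.6  29. ]
65 [ 26.8  27.1  -6.1  88.8 -60.1  35.8]
70 [ 28.   34.   -1.8  94.6 -63.3  43.6]
75 [ 28.6  41.4   2.9 101.6 -66.2  52.6]
out [ 27.4  29.4  -5.3  88.2 -59.8  36.8]
out [ 30.2  33.4  -0.5  92.8 -58.2  41.3]
out [ 34.7  39.9   7.8  99.8 -55.4  47.5]
push [-24.2  -2.5 -21.7  70.7   0.  -34.1]
push [-13.2  -7.4 -26.4  71.    0.  -23.1]
-1
0 [-12.2  -9.8 -21.6  78.2   0.  157.9]
20 [  2.8 -10.4 -23.9  73.9 -19.8 172.5]
40 [  16.2    0.4  -20.2   74.6  -39.7 -171.8]
50 [  21.4    9.5  -16.    77.9  -48.6 -162.4]
60 [  25.4   20.7   -9.9   84.2  -56.6 -151. ]
65 [  26.8   27.1   -6.1   88.8  -60.1 -144.2]
70 [  28.    34.    -1.8   94.6  -63.3 -136.4]
75 [  28.6   41.4    2.9  101.6  -66.2 -127.4]
out [  27.4   29.4   -5.3   88.2  -59.8 -143.2]
out [  30.2   33.4   -0.5   92.8  -58.2 -138.7]
out [  34.7   39.9    7.8   99.8  -55.4 -132.5]
push [-24.2  -2.5 -21.7  70.7   0.  145.9]
push [-13.2  -7.4 -26.4  71.    0.  156.9]
```

```bash
sed -i 's/^SGN=-1/SGN=1/' h.py
python3 - <<'E'
from h import *
np.set_printoptions(precision=4,suppress=True)
b=[-.047,-.004]
robot.move_pose(W([*b,.28]),rpy(0)); print(st())
print("hit",robot.line_to(W([*b,.190]),vel=.12,guard=8)); print(st())
robot.set_gripper(0.03); print(st())
print("slide",robot.line_to(W([.010,0.,.190]),vel=.025,guard=10)); print(st())
for n in("side","top"): cv2.imwrite(f"pics/{n}1.png",robot.grab_frame(n))
a=cv2.imread("pics/top1.png")[170:270,230:390]; c=cv2.imread("pics/side1.png")[120:240,240:400]
cv2.imwrite("pics/m1.png",np.hstack([cv2.resize(a,(400,250)),cv2.resize(c,(400,300))[:250]])if 0 else cv2.resize(np.vstack([a,c]),None,fx=2.7,fy=2.7,interpolation=cv2.INTER_CUBIC))
E
```

```text
(2.325, array([-0.0464, -0.0041,  0.2801]), array([ 0.0094, -0.3555,  0.0103]), 0.08541994035637822)
hit False
(3.225, array([-0.0471, -0.0044,  0.1909]), array([-0.4593,  0.1707, -0.3336]), 0.0854551551871241)
(3.7167, array([-0.0472, -0.0043,  0.1906]), array([-0.7686, -0.2667,  3.821 ]), 0.03948575645287168)
slide True
(5.0, array([-0.0178, -0.0023,  0.1907]), array([-3.432 , -0.0303,  1.4   ]), 0.039280633958100365)
```

View pics/m1.png

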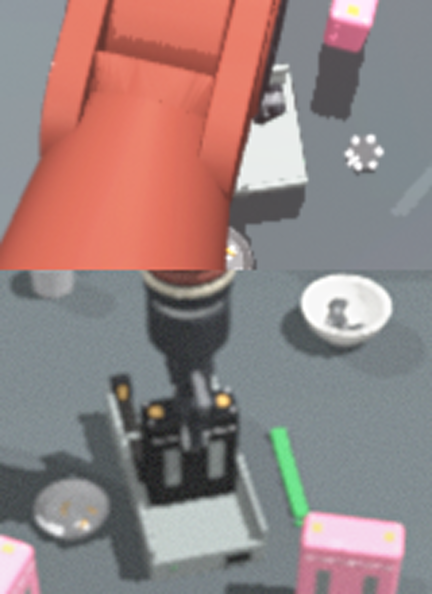

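The battery is gripped between its two contacts, upright against the step (side crop, around (190,450)), and nothing around it has moved. Next I press it lightly once more, then tilt it while gripped.

Run:
```python
from h import *
np.set_printoptions(precision=4,suppress=True)
t,p,f,w=st()
print("probe",robot.line_to(W([p[0]+.004,p[1],p[2]]),vel=.01,guard=8)); robot.pause(.25); t,p,f,w=st(); print(t,p,f,w)
S=p[0]+.020-.0005; open("S","w").write(str(S)); y=p[1]
print("S",S)
h=.1588-.0002
robot.line_to(W([S-.0215,y,p[2]+.001]),vel=.03)
for th in range(5,66,5):
    c=S-.005*np.tan(np.radians(th))-.0015
    robot.line_to(W(tcp(th,c,.0330,h,y)),vel=.05,rotation=rpy(th))
    t,q,f,w=st(); print(th,round(t,2),q,f,round(w,4))
    if np.linalg.norm(f)>30: print("STOP");break
for n in("side",): cv2.imwrite(f"pics/{n}2.png",robot.grab_frame(n))
c=cv2.imread("pics/side2.png")[100:240,220:420]; cv2.imwrite("pics/m2.png",cv2.resize(c,None,fx=4,fy=4,interpolation=cv2.INTER_CUBIC))
```

```text
probe True
5.6417 [-0.0174 -0.0023  0.1907] [-2.2994  0.1823  2.3541] 0.03934531108406283
S 0.002097565553379342
5 6.31 [-0.0055 -0.0021  0.1923] [-0.629  -0.3763 -6.8264] 0.039
10 6.72 [ 0.0077 -0.0023  0.1925] [-0.1763  0.676  -6.5476] 0.0392
15 7.14 [ 0.021  -0.0024  0.1913] [ 0.3141 -0.2154 -6.9742] 0.0395
20 7.56 [ 0.0341 -0.0024  0.1888] [-0.2354  0.531  -6.906 ] 0.0394
25 7.97 [ 0.0471 -0.0024  0.1852] [ 0.7086  0.6398 -5.3266] 0.0391
30 8.39 [ 0.0596 -0.0024  0.1804] [-0.7614  0.155  -6.5185] 0.039
35 8.81 [ 0.0716 -0.0025  0.1744] [-0.305  -0.3568 -6.2602] 0.0393
40 9.22 [ 0.083  -0.0025  0.1674] [-0.0359 -0.0135 -6.3261] 0.0393
45 9.64 [ 0.0936 -0.0025  0.1593] [ 0.964   0.1557 -6.5394] 0.0391
50 10.06 [ 0.1032 -0.0025  0.1503] [-0.5363 -0.4942 -6.1134] 0.0392
55 10.47 [ 0.1119 -0.0026  0.1405] [-0.3142 -0.5569 -6.0718] 0.039
60 10.88 [ 0.1192 -0.0026  0.1298] [-0.2553 -0.2176 -5.7894] 0.0394
65 11.29 [ 0.1251 -0.0027  0.1184] [ 0.0543 -0.4783 -5.3155] 0.0393
```

View pics/m2.png

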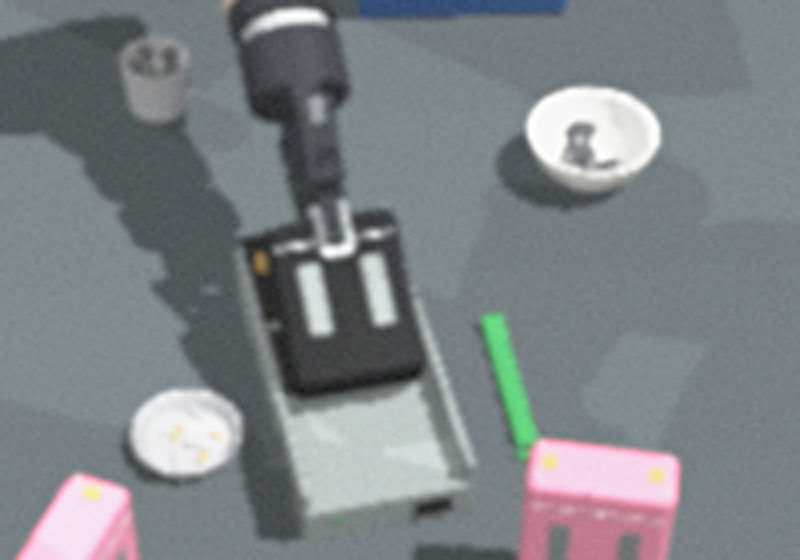

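Held at 65°, carrying about 6.5 N (roughly 0.66 kg), and aligned in the channel. Now I ease the jaws open so it rests on the lower finger.

Run:
```python
from h import *
np.set_printoptions(precision=4,suppress=True)
t,p,f,w=st()
robot.line_to(W([p[0],p[1],p[2]-.0015]),vel=.02); 
for w in(.042,.045,.048,.052,.056,.060,.065):
    robot.set_gripper(w); 
    t,q,f,g=st(); print(round(t,2),q,f,round(g,4))
cv2.imwrite("pics/side3.png",robot.grab_frame("side"))
c=cv2.imread("pics/side3.png")[100:240,220:420]; cv2.imwrite("pics/m3.png",cv2.resize(c,None,fx=4,fy=4,interpolation=cv2.INTER_CUBIC))
```

```text
11.81 [ 0.125  -0.0031  0.118 ] [ 1.3686  0.2609 -2.9626] 0.0424
12.03 [ 0.1251 -0.003   0.1176] [ 0.1529 -0.1557 -2.2379] 0.0451
12.24 [ 0.1251 -0.0029  0.1174] [-0.8959 -0.204  -2.7243] 0.048
12.46 [ 0.1251 -0.0028  0.1174] [ 0.0273  0.9008 -2.6432] 0.0521
12.68 [ 0.125  -0.0028  0.1173] [ 0.122   0.8843 -2.1168] 0.0563
12.89 [ 0.1251 -0.0028  0.1174] [-0.516   0.1876 -2.7012] 0.0601
13.12 [ 0.1251 -0.0028  0.1174] [-0.5203  0.393  -3.292 ] 0.0648
```

View pics/m3.png

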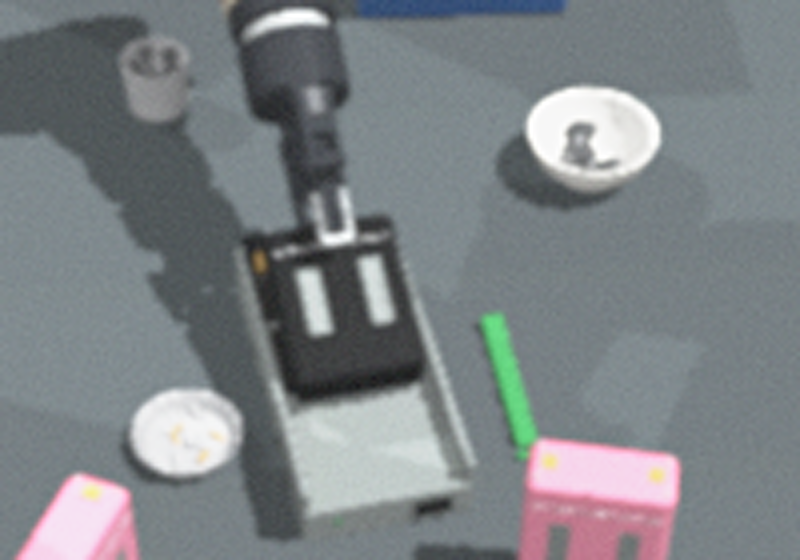

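The lower finger now bears the end (about 3 N) and the foot is on the ledge. I lower it.

Run:
```python
from h import *
np.set_printoptions(precision=4,suppress=True)
t,p,f,w=st(); y=p[1]
for i in range(1,13):
    robot.line_to(W([p[0]+.0002*i,y,p[2]-.003*i]),vel=.025); robot.pause(.05)
    t,q,f,g=st(); print(round(t,2),q,f)
    if np.linalg.norm(f)>15: print("STOP");break
cv2.imwrite("pics/side4.png",robot.grab_frame("side"))
c=cv2.imread("pics/side4.png")[100:240,220:420]; cv2.imwrite("pics/m4.png",cv2.resize(c,None,fx=4,fy=4,interpolation=cv2.INTER_CUBIC))
```

```text
13.48 [ 0.1252 -0.0028  0.1142] [ 0.2566  0.3147 -1.4917]
13.8 [ 0.1254 -0.0028  0.1113] [ 0.2102  0.042  -2.1179]
14.12 [ 0.1256 -0.0028  0.1083] [ 0.4001  0.2762 -1.8519]
14.43 [ 0.1258 -0.0028  0.1053] [-0.2414 -1.2129 -2.8071]
14.75 [ 0.126  -0.0028  0.1023] [ 0.2966  0.5809 -1.7171]
15.07 [ 0.1262 -0.0028  0.0993] [-0.2701 -0.5708 -2.1097]
15.38 [ 0.1264 -0.0028  0.0963] [ 0.5409 -0.4332 -1.87  ]
15.7 [ 0.1266 -0.0028  0.0933] [ 0.8641 -0.0615 -1.4371]
16.02 [ 0.1268 -0.0028  0.0903] [ 0.7927  0.3023 -1.7218]
16.33 [ 0.1271 -0.0028  0.0873] [ 0.8301  0.8376 -3.3809]
16.65 [ 0.1272 -0.0028  0.0843] [-0.8821  0.0556 -3.6326]
16.97 [ 0.1275 -0.0029  0.0815] [-0.2848 -0.2687  0.2089]
```

View pics/m4.png

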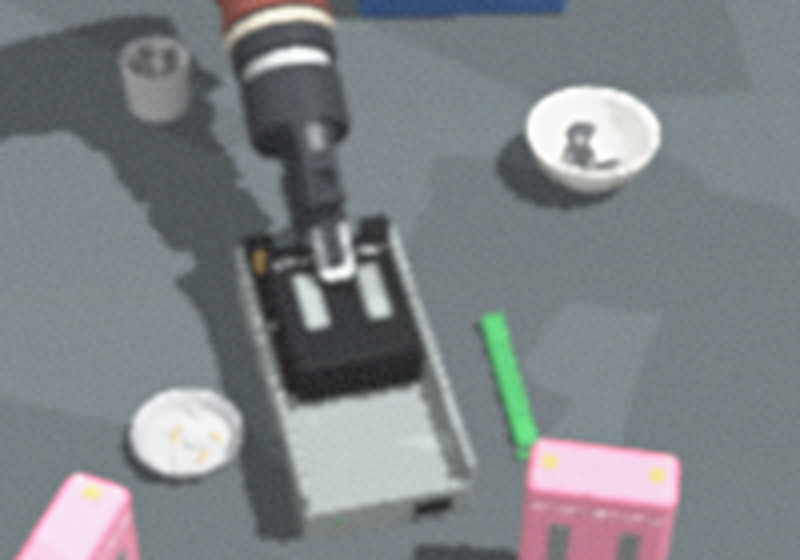

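The battery lies flat and the load on the finger has gone, so it has settled. Now I draw the finger out along +x, move up and over, and check.

Run:
```python
from h import *
np.set_printoptions(precision=4,suppress=True)
t,p,f,w=st(); y=p[1]
robot.line_to(W([p[0],y,p[2]-.0015]),vel=.02); print(st())
print("out",robot.line_to(W([p[0]+.085,y,p[2]-.0015]),vel=.05,guard=7)); t,q,f,w=st(); print(t,q,f)
if q[0]>p[0]+.08:
    robot.line_to(W([q[0]+.02,y,.25]),vel=.15)
    robot.set_gripper(0.0)
    robot.move_pose(W([-.10,y,.28]),rpy(0)); print(st())
    cv2.imwrite("pics/side5.png",robot.grab_frame("side"));cv2.imwrite("pics/top5.png",robot.grab_frame("top"))
    c=cv2.imread("pics/side5.png")[120:240,240:400]; a=cv2.imread("pics/top5.png")[170:270,230:390]
    cv2.imwrite("pics/m5.png",cv2.resize(np.vstack([a,c]),None,fx=2.7,fy=2.7,interpolation=cv2.INTER_CUBIC))
```

```text
(17.2667, array([ 0.1274, -0.0029,  0.08  ]), array([ 0.5161, -0.371 ,  0.589 ]), 0.06459363398168333)
out False
19.1167 [ 0.2123 -0.0029  0.0801] [1.1376 0.5228 0.5788]
(22.3083, array([-0.0993, -0.0028,  0.2796]), array([ 0.659 , -0.8523,  0.0715]), 0.00030230992481135153)
```

View pics/m5.png

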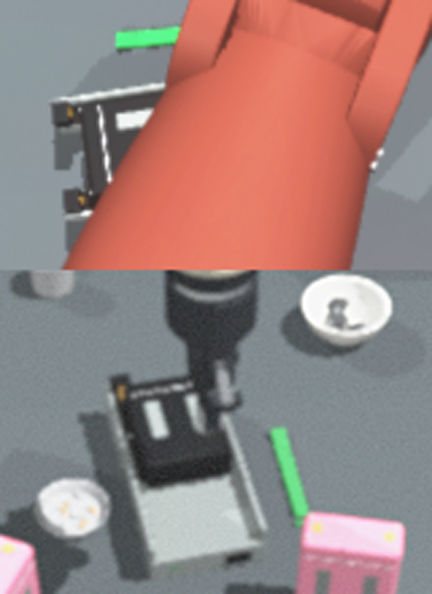

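Lying on the bed, contact end just short of the posts, square in the channel. Next I push the foot end.

Run:
```python
from h import *
np.set_printoptions(precision=4,suppress=True)
y=-.002; z=.120
t0=st()[2]
robot.line_to(W([-.075,y,.20]),vel=.15); robot.line_to(W([-.075,y,z]),vel=.08)
f0=np.mean([(robot.pause(.02),st()[2][0])[1] for _ in range(6)]); print("f0",f0,st())
F=lambda:np.mean([(robot.pause(.01),f0-st()[2][0])[1] for _ in range(4)])
print("touch",robot.line_to(W([-.01,y,z]),vel=.02,guard=3)); x=st()[1][0]; print(st()[:3])
S=float(open("S").read()); end=S-.006-.0145; print("expect home tcp x",end)
cmd=x; n=0
while cmd<end+.008:
    step=.001 if cmd<end-.004 else .0003
    cmd+=step; robot.line_to(W([cmd,y,z]),vel=.02); f=F(); n+=1
    if n%4==0 or step<.001: print(round(cmd,4),st()[1].round(4)[0],round(f,1),end=' | ')
    if f>13: break
print("bottomed",cmd,f,st()); open("cmd","w").write(f"{cmd} {f0}")
```

```text
f0 -0.027716114195680885 (24.3667, array([-0.0752, -0.0024,  0.1207]), array([-0.5078, -1.0238, -0.2448]), 0.00017452708199926215)
touch True
(26.8083, array([-0.0189, -0.002 ,  0.1198]), array([-1.3805, -0.3187,  0.6716]))
expect home tcp x -0.01840243444662066
-0.0186 -0.0188 4.3 | -0.0183 -0.0187 6.0 | -0.018 -0.0187 7.3 | -0.0177 -0.0186 9.1 | -0.0174 -0.0186 10.0 | -0.0171 -0.0185 11.8 | -0.0168 -0.0184 13.2 | bottomed -0.016805032028214796 13.24430641775968 (28.7917, array([-0.0184, -0.002 ,  0.1201]), array([-13.8066,   0.3579,  -1.7296]), 0.00017336215269379834)
```

Run:
```python
from h import *
np.set_printoptions(precision=4,suppress=True)
cmd,f0=map(float,open("cmd").read().split()); y=-.002; z=.120
F=lambda:np.mean([(robot.pause(.01),f0-st()[2][0])[1] for _ in range(4)])
f=F()
while f<17.3: cmd+=.0002; robot.line_to(W([cmd,y,z]),vel=.02); f=F(); print(round(cmd,4),round(st()[1][0],4),round(f,1))
for _ in range(6): robot.pause(.1); print(round(F(),1),end=' ')
print(st())
cv2.imwrite("pics/side6.png",robot.grab_frame("side"))
robot.line_to(W([cmd-.02,y,z]),vel=.02); robot.line_to(W([-.075,y,z]),vel=.1); robot.line_to(W([-.075,y,.28]),vel=.15)
robot.goto_joints([54.448,5.964,5.575,89.605,0,77.527])
robot.pause(.3)
for n in("side","top"): cv2.imwrite(f"pics/{n}7.png",robot.grab_frame(n))
c=cv2.imread("pics/side7.png")[120:240,240:400]; a=cv2.imread("pics/top7.png")[170:270,230:390]
cv2.imwrite("pics/m7.png",cv2.resize(np.vstack([a,c]),None,fx=2.7,fy=2.7,interpolation=cv2.INTER_CUBIC)); print(st())
```

```text
-0.0166 -0.0184 14.5
-0.0164 -0.0184 15.0
-0.0162 -0.0183 16.1
-0.016 -0.0182 16.9
-0.0158 -0.0182 18.1
18.1 18.2 18.0 17.8 17.9 17.9 (31.0417, array([-0.0182, -0.0021,  0.1203]), array([-17.5646,   1.265 ,  -1.4092]), -2.669945426030783e-05)
(36.7083, array([0.5474, 0.1766, 0.304 ]), array([ 0.2403,  1.1747, -0.0216]), -9.823690489999699e-05)
```

View pics/m7.png

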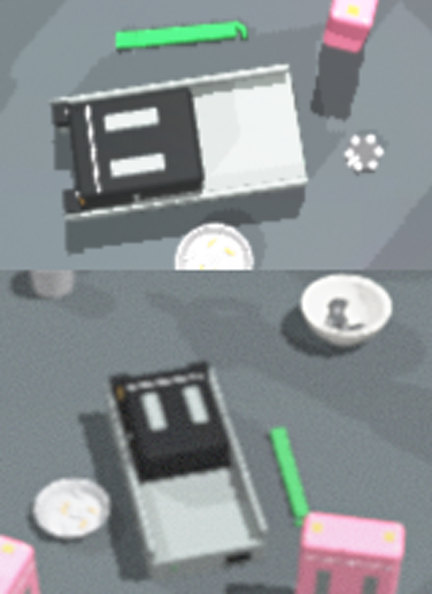

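The battery lies home, but the brass of the near post is still visible at top crop (80,200), so I measure how square it is.

Run:
```python
from h import *
np.set_printoptions(precision=4,suppress=True)
im=cv2.imread("pics/top7.png"); x0,y0=240,180
# white label windows on battery's upper face -> long axis; z=.077
a=im[170:270,230:390]; cv2.imwrite("pics/m8.png",cv2.resize(a[15:95,10:95],None,fx=8,fy=8,interpolation=cv2.INTER_CUBIC))
g=cv2.cvtColor(im,cv2.COLOR_BGR2GRAY)
m=(g>140).astype(np.uint8); n,l,s,c=cv2.connectedComponentsWithStats(m)
for i in range(1,n):
    X,Y,w,h,A=s[i]
    if 255<X<300 and 195<Y<240 and 50<A<400:
        ys,xs=np.where(l==i); P=np.array([onz("top",u,v,.077)[:2] for u,v in zip(xs,ys)]); r=cv2.minAreaRect(P.astype(np.float32)*1000)
        _,_,vt=np.linalg.svd(P-P.mean(0)); d=vt[0]*np.sign(vt[0][1]); print(c[i],A,"centre dock",Dk([*P.mean(0),0]),"yaw",np.degrees(np.arctan2(d[1],d[0])),r)
```

```text
[278.187  213.8049] 123 centre dock [ 0.0548 -0.0248  0.    ] yaw 100.86618980604786 ((518.6747436523438, 100.8516616821289), (15.974930763244629, 50.36224365234375), 10.146659851074219)
[280.4206 230.7143] 126 centre dock [0.055  0.0191 0.    ] yaw 100.13719546528935 ((475.0462951660156, 93.53044128417969), (15.941055297851562, 50.32337188720703), 9.53601360321045)
```

View pics/m8.png

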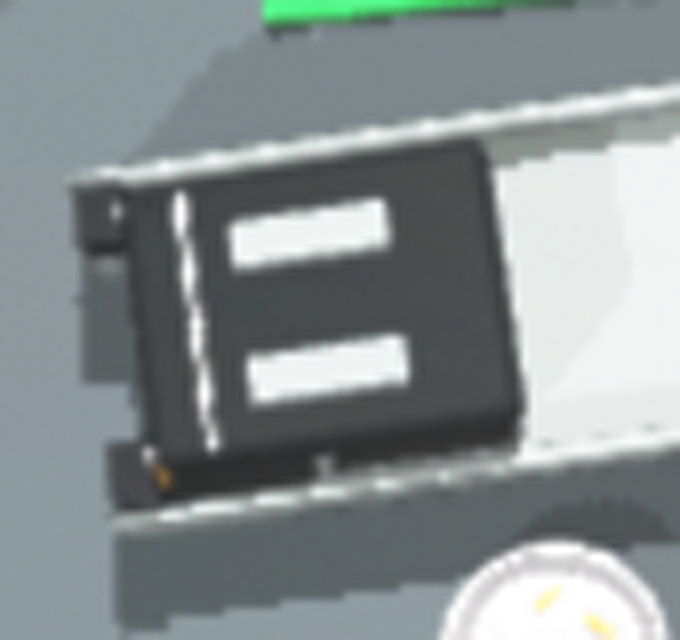

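Square: the two labels lie at dock x 54.8 and 55.0 mm, which is 0.2° off. Both posts are met, and the visible brass is only the outer edge of the near post beside the battery. I'm handing in.

```bash
python3 -c "
from h import *
print(robot.job_done())"
```

```text
the job is handed in; nothing more can be done
None
```

The battery lies square against both contact posts, was pressed home at about 18 N for over half a second and let go; nothing around it looked moved, and the job is handed in with no verdict returned.

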